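Hold the battery home in the test dock

ROBOT

A 7-joint arm with a two-finger parallel gripper is mounted at the origin on the work surface. World frame = base frame: x ahead of the robot, y to its left, z up, the work surface at z = 0. Lengths are in m, angles in rad, forces in N, time in s.
With the tool pointing down it reaches from about 0.4 to 0.85 m from the base axis. Payload 4.5 kg.
Tool frame: the origin (TCP) lies midway between the tips of the shut fingers; the grasp point (between the pads) lies 19 mm behind it; z points along the fingers, y is the line along which they close (so a half turn about z gives the same grasp; the last joint's range is limited). The gripper opens to 88 mm and grips with 3 to 60 N. Pads are 18 mm wide; open, the fingers measure 123 mm over their backs; the gripper's body (75 mm by 187 mm) begins 45 mm behind the grasp point.
Start: joints at [-1.247, 0.689, -0.195, 1.565, 0.157, 0.902, -0.215], TCP at [0.179, 0.599, 0.239] pointing down, gripper open.
Joint ranges: [-3.01, 3.01], [-0.46, 2.08], [-1.47, 1.51], [0.13, 2.56], [-1, 4.14], [0.04, 2.09], [-2.66, 2.66]. Speed limits (rad/s): [2.57, 2.57, 3.14, 3.14, 3.14, 3.14, 3.14].

INTERFACE

Orientations are given as a unit quaternion [x, y, z, w].
In Python, from plant import r gives the robot as it stands. The module is installed in compiled form; this text tells all that it offers.
- The arm moves only by the tool step_arm, never from a script. Its argument "series" is a list of rows, each a list of 7 numbers: the shift along the world's x, y, z in mm, then the turn, a rotation vector about the world's x, y, z in rad, then the closure, from 0 (fully open) to 1 (shut). A call has 1 to 20 rows; each row shifts and turns the commanded pose from where the row before left it; what a row does not reach is not made up. A row lasts 1/10 s, in which the tool goes at most 50 mm and 8.59 degrees, less where a joint would pass 70% of its speed; a pose out of reach is approached as far as the arm can. A call is refused whole if a number of a shift passes 50 or a number of a turn 0.15, either way. A call with a gripper value outside its range is refused whole. The fingers move at their own pace and stop on an object; "force" is the grip in N (left out, the last holds). Time passes only in rows, so rows that do not move let the fingers close. It gives the time, the measured TCP pose, the force, the opening and the grip force at its end, in the units of the state.
- r.get_state(): the state, without advancing time (a new reading comes with each control period).
- r.snapshot(name): name is "scene" or "top"; returns (picture, depth): 480x640x3 uint8, blue, green, red; 480x640 float32, m along the optical axis (not along the pixel's ray), 0 where there is no reading.
- r.get_calibration(name): a dict with "intrinsics" (3x3 intrinsics, pixels), "pose" (4x4, takes a point from camera to world coordinates). Camera axes: x right, y up, looking along -z (the intrinsics and any distortion apply to the point x, -y, -z); pixel columns grow to the right and rows downward; lengths in m; the calibration is good to about 2 mm. A picture is of the moment at which its call begins. get_calibration takes no time and is no camera call.
- r.finish_job(): hands the job in; it is judged then, once.
The state is a dict: "clock": time; "q": joint angles; "qd": joint speeds; "joint_torque": joint torques, N m; "tool_pos": TCP position; "eef_rot": TCP orientation; "contact_force": force on the tool from outside, world axes, zero at the start; "moment": the same for the moment, N m; "opening": opening from 0.0 (shut) to 1.0 (fully open); "finger_force": force on a finger pad.
Only numpy, scipy, OpenCV 4.12 (cv2) and the standard library are available. Lean on these libraries where they do the work, as an engineer would, in place of code of your own. Each camera call takes 0.05 s, during which the arm holds its last target. There are 200 camera calls.

TASK

Test the small greenhouse battery: set it upright in the open end of the aluminium test dock with its terminal end towards the tester, slide it along the channel under the bridge, and press it against the sprung contact until it sits fully home against the hard stops, firmly but without ramming. The dock has no latch, so keep pressing: your program finishes with the robot still holding the battery home. Do not disturb the other things on the table.

Things in the scene. Friction and masses are not known exactly. Their poses are not given: they have to be found in the camera images.
- dock: Fixed test dock. Origin: on the table; the battery's centre is at x = 1.5 mm, y = 0 when fully home. +x: the direction the battery is pushed; y left, z up. Aluminium floor plate, 90 mm wide, top 4 mm above the table, starts at x = -150 mm. A grey tester housing, 90 mm wide, 76 mm high, stands at x = 63 to 138 mm. The channel and bridge are described at their points.
- channel_mouth (a point): Where the straight channel begins: dock x = -15 mm, y = 0, on the floor (4 mm above the table). Axes as the dock's. From here forward two rails 48 mm apart inside, 12 mm high (tops 16 mm above the table), 6 mm thick; backward, to x = -115 mm, they flare out evenly to 76 mm apart, where the dock is open above and behind.
- bridge (a point): Centre of the underside of the steel bridge over the channel, 72 mm above the table. The bar covers dock x = 13 to 31 mm and is 6 mm thick (top 78 mm); its posts stand outside the rails, 59 mm apart inside, 75 mm over the outsides. Axes as the dock's.
- stop: The hard stops: two upright steel bars in the dock, one each side of the plunger, 24 mm apart inside, 42 mm over the outsides, 4 to 52 mm above the table. Origin: on the table, middle of their front plane, which lies at x = 50 mm of the dock and is where the battery's nose ends. Axes as the dock's.
- plunger_tip (a point): Centre of the front face of the sprung brass contact plunger, an 18 mm disc 30 mm above the table between the stops; at rest at x = 35 mm of the dock, that is 15 mm in front of the stops. Axes as the dock's.
- plunger (a joint): How far the plunger is pressed in, m: 0 at rest, 0.015 when the battery meets the stops (it could go to 0.022 by itself). Spring: 2 N at first, 10 N at 0.015; it pushes the battery back out if not held.
- battery_center (a point): Centre of the small battery: black box 97 mm long (x), 43 mm wide (y), 52 mm high (z), about 0.25 kg, standing on the table. +x points to its terminal end, where two steel tabs 24 mm apart rise 6 mm above the top, 8 mm from the end; at the start this end faces away from the robot, within 45 degrees of world x. Paper label on top.
- battery_nose (a point): Centre of the battery's terminal-end face (48.5 mm in front of its centre), which must meet the plunger and then the stops. Axes as the battery's.
- battery: The same small battery; origin at the centre of its underside, axes as battery_center. (The much larger battery at the table's right side is another one.)
- screwdriver: Bystander: screwdriver, orange handle, 170 mm long, lying along x between dock and battery. Leave alone.
- sensor_box: Bystander: white box with clear lid, 80 x 55 x 42 mm, origin under its centre. Leave alone.
- tape: Bystander: roll of tape, 64 mm across, 18 mm high, origin under its centre. Leave alone.
- bottle: Bystander: aluminium drinking bottle, 68 mm across, 190 mm high, origin under its centre. Leave alone.
- multimeter: Bystander: black multimeter, 145 x 72 x 42 mm, origin under its centre. Leave alone.
- plant_pot: Bystander: terracotta pot with seedlings, 84 mm across, about 100 mm high, origin under its centre. Leave alone.
- solar_panel: Bystander: small solar panel lying flat, 110 x 85 x 7 mm, origin under its centre. Leave alone.
Not all that is in view belongs to the job. Leave any blue or yellow look-alike of the battery alone.

How it is judged:
By the outcome, as a careful person would: the job done as asked, in the order asked, and still so for the second after the job is handed in, while the arm keeps its last pose, push and grip.
It also fails if it takes over 48 s, if anything falls off the work surface, if the arm or the gripper's body presses on something with over 40 N, if the wrist force passes 120 N, or if a joint passes its speed limit or range.

## Working session

There is one attempt and no reset: what is moved stays moved. The work goes in short steps, Python scripts to look and compute and a tool call to move; the robot and the scene stay as the last step left them, time stands still between calls to the robot, and variables do not carry over. Pictures are saved under pics/ and viewed, at most 10 in all, crops included, and the job is handed in when it is done.

Besides the shell and the picture viewer there is one more tool, called after "Request:" as name(argument=value, ...), one argument or row to a line, values as JSON. step_arm: Moves the arm, as the interface text tells. Its arguments: {"type":"object","properties":{"series":{"type":"array"},"force":{"type":"number"}},"required":["series"]}

```bash
mkdir -p pics
cat > h.py <<'E'
import numpy as np, cv2
from plant import r
def cloud(name):
    im,d=r.snapshot(name); c=r.get_calibration(name); K=np.array(c["intrinsics"]); T=np.array(c["pose"])
    v,u=np.mgrid[0:480,0:640]
    P=np.stack([(u-K[0,2])/K[0,0]*d,-(v-K[1,2])/K[1,1]*d,-d],-1)
    W=P@T[:3,:3].T+T[:3,3]; W[d==0]=np.nan
    return im,d,W
E
python3 - <<'E'
from h import *
for n in("scene","top"):
    im,d,W=cloud(n); cv2.imwrite(f"pics/{n}0.png",im); np.savez(f"{n}0.npz",im=im,W=W)
    c=r.get_calibration(n); print(n,{k:np.round(v,3).tolist() if not isinstance(v,str) else v for k,v in c.items()})
print(r.get_state())
E
```

```text
scene {'intrinsics': [[517.789, 0.0, 317.322], [0.0, 517.789, 239.223], [0.0, 0.0, 1.0]], 'pose': [[0.316, -0.747, 0.585, 1.25], [0.949, 0.241, -0.204, -0.247], [0.011, 0.619, 0.785, 1.013], [0.0, 0.0, 0.0, 1.0]]}
top {'intrinsics': [[584.97, 0.0, 313.981], [0.0, 584.97, 242.83], [0.0, 0.0, 1.0]], 'pose': [[0.011, 0.979, -0.203, 0.264], [-1.0, 0.011, 0.001, -0.017], [0.004, 0.203, 0.979, 1.386], [0.0, 0.0, 0.0, 1.0]]}
{'clock': 0.1, 'q': array([-1.24717804,  0.68984831, -0.19455794,  1.56622607,  0.15728669,
        0.90250869, -0.2151148 ]), 'qd': array([ 0.00029134, -0.00141153,  0.00031853, -0.00343914,  0.00089286,
       -0.00087625, -0.00016931]), 'joint_torque': array([-3.36335957e-03, -5.28495669e+01, -1.27158534e+00, -1.53837240e+01,
       -5.25798183e-02,  1.97923255e-03,  5.27826376e-05]), 'tool_pos': array([0.17847032, 0.59839183, 0.23802725]), 'eef_rot': array([ 1.44362522e-01,  9.89524544e-01, -7.96351664e-04, -7.13035284e-05]), 'contact_force': array([-0.76050952, -0.79685717,  0.97113339]), 'moment': array([0.00559396, 0.00663092, 0.03746164]), 'finger_force': 0.0, 'opening': 1.0013469814248865}
```

View pics/scene0.png

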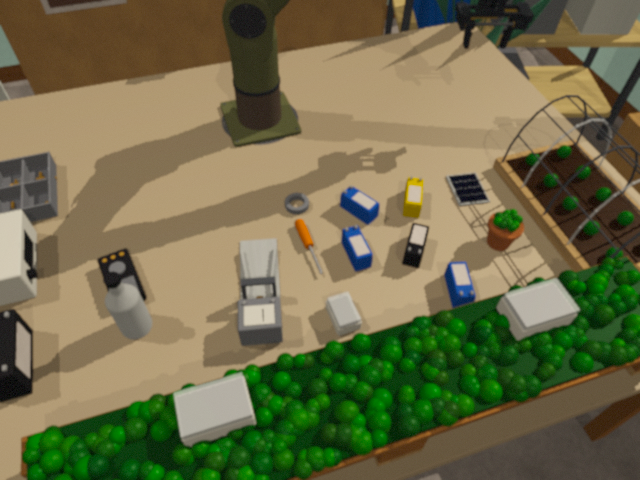

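View pics/top0.png

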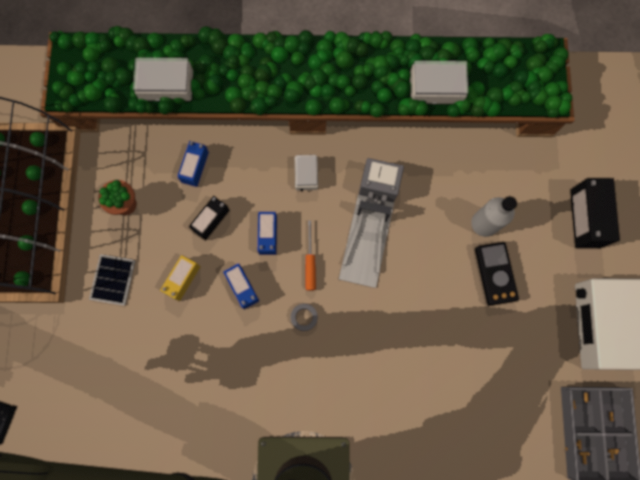

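The scene view shows the black battery at about (416,244) and the dock at (260,290). In the top view the battery is at (209,218) and the dock runs from (360,285) to the tester at (383,178). Next I measure both.

Run:
```python
from h import *
z=np.load("top0.npz"); im=z["im"];W=z["W"]
a=cv2.resize(im[185:255,170:250],None,fx=5,fy=5,interpolation=cv2.INTER_CUBIC)
b=cv2.resize(im[150:295,330:415],None,fx=4,fy=4,interpolation=cv2.INTER_CUBIC)
H=max(a.shape[0],b.shape[0]);o=np.zeros((H,a.shape[1]+b.shape[1],3),np.uint8);o[:a.shape[0],:a.shape[1]]=a;o[:b.shape[0],a.shape[1]:]=b
cv2.imwrite("pics/c1.png",o); 
def rect(m,n):
    P=W[m]; q=cv2.minAreaRect((P[:,:2]*1000).astype(np.float32)); print(n,len(P),q,"zmed",np.median(P[:,2]))
roi=np.zeros((480,640),bool); roi[190:248,180:238]=1
Z=W[...,2]
rect(roi&(Z>.044)&(Z<.056),"bat top")
roi[:]=0; roi[150:295,330:415]=1
rect(roi&(Z>.070)&(Z<.0775)&(np.mgrid[0:480,0:640][0]<195),"tester top")
rect(roi&(Z>.0025)&(Z<.006),"floor")
rect(roi&(Z>.011)&(Z<.018),"rails")
rect(roi&(Z>.066)&(Z<.09)&(np.mgrid[0:480,0:640][0]>=190),"bridge")
table=W[240:280,420:460,2]; print("table z",np.nanmedian(table), "noise",np.nanstd(table))
```

```text
bat top 653 ((604.5859985351562, 233.75650024414062), (43.18068313598633, 95.98936462402344), 54.03614807128906) zmed 0.05183633612454064
tester top 678 ((697.90478515625, -175.06077575683594), (90.16262817382812, 76.8034439086914), 78.22264099121094) zmed 0.074934002841061
floor 2619 ((609.0164794921875, -161.458984375), (362.17779541015625, 208.5400390625), 0.28708505630493164) zmed 0.0039029985867768957
rails 285 ((561.9443359375, -144.57220458984375), (87.9239273071289, 213.33917236328125), 77.544921875) zmed 0.014987082500538484
bridge 352 ((642.8553466796875, -166.53854370117188), (82.04548645019531, 63.894840240478516), 76.88066864013672) zmed 0.07668198231154233
table z 0.000282408230508735 noise 0.0028787580929631467
```

View pics/c1.png

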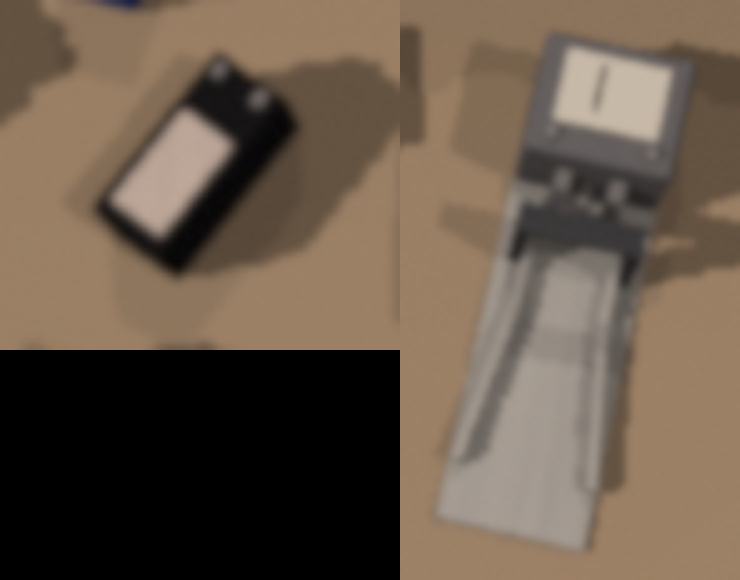

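The crop shows the battery's terminals at the upper right, so its nose points to +x, −y. The dock's rear floor corners are at crop (437,517) and (590,550), and the tester's top corners are at (553,33) and (693,62). I'll refine the dock pose with rays and check it against the scene view.

```bash
cat >> h.py <<'E'
def ray(name,u,v,z):
    c=r.get_calibration(name);K=np.array(c["intrinsics"]);T=np.array(c["pose"])
    d=T[:3,:3]@np.array([(u-K[0,2])/K[0,0],-(v-K[1,2])/K[1,1],-1]);o=T[:3,3]
    return o+d*(z-o[2])/d[2]
E
python3 - <<'E'
from h import *
z=np.load("top0.npz");W=z["W"];Z=W[...,2]
f=lambda x,y,zz:ray("top",330+(x-400)/4,150+y/4,zz)*1000
c=f(437,517,.004);d=f(590,550,.004);e=f(553,33,.076);g=f(693,62,.076)
for n,p,q in(("rear",c,d),("front",e,g)):
    v=p-q;print(n,p[:2],q[:2],"mid",(p+q)[:2]/2,"w",np.linalg.norm(v),"yaw",np.degrees(np.arctan2(-v[0],v[1])))
m=(c+d)/2;n=(e+g)/2;v=n-m;print("axis yaw",np.degrees(np.arctan2(v[1],v[0])),"len (288)",np.linalg.norm(v[:2]))
# scene view: flat tops via depth
z=np.load("scene0.npz");W=z["W"];Z=W[...,2]
X,Y=W[...,0]*1000,W[...,1]*1000
def rect(m,n):
    P=W[m]; 
    if len(P)>5: print(n,len(P),cv2.minAreaRect((P[:,:2]*1000).astype(np.float32)),np.median(P[:,2]))
rect((abs(X-605)<70)&(abs(Y-234)<70)&(Z>.046)&(Z<.0545),"bat")
rect((abs(X-700)<70)&(abs(Y+175)<70)&(Z>.071)&(Z<.0775)&(X>650),"tester")
rect((abs(X-645)<70)&(abs(Y+165)<70)&(Z>.07)&(Z<.082)&(X<650),"bridge")
rect((abs(X-560)<100)&(abs(Y+145)<70)&(Z>.012)&(Z<.018),"rails")
# rails centre line in each view by slices along approx dock axis
for nm in("top","scene"):
    W=np.load(nm+"0.npz")["W"].reshape(-1,3)*1000
    t=np.radians(-12.5);a=np.array([np.cos(t),np.sin(t)]);b=np.array([-a[1],a[0]])
    s=(W[:,:2]-[600,-155])@a;l=(W[:,:2]-[600,-155])@b
    for lo in range(-130,40,20):
        k=(s>lo)&(s<lo+20)&(abs(l)<60)&(W[:,2]>11)&(W[:,2]<18)
        L=l[k&(l>0)];R=l[k&(l<0)]
        if len(L)>3 and len(R)>3: print(nm,lo+10,"L",L.min().round(1),np.median(L).round(1),"R",np.median(R).round(1),R.max().round(1))
E
```

```text
rear [462.82358788 -79.99260986] [ 444.07086027 -170.90245209] mid [ 453.44722408 -125.44753098] w 92.82383426139324 yaw -11.65539582426732
front [ 740.92663804 -144.5823595 ] [ 723.94417318 -226.79125795] mid [ 732.43540561 -185.68680872] w 83.94466688157539 yaw -11.67180882381169
axis yaw -12.184283142461865 len (288) 285.41754679678564
bat 532 ((604.510009765625, 229.08560180664062), (41.39826965332031, 97.87113189697266), 54.19678497314453) 0.050627490013071486
tester 1082 ((699.96875, -179.431640625), (88.40572357177734, 76.368408203125), 77.4947509765625) 0.07519587642661224
bridge 283 ((622.6051635742188, -162.43499755859375), (74.00938415527344, 20.999895095825195), 77.31562042236328) 0.07695963761666047
rails 186 ((556.4605712890625, -150.8240966796875), (86.89604949951172, 140.63304138183594), 75.22569274902344) 0.015300961525730628
top -120 L 3.8 43.0 R -38.8 -21.1
top -100 L 37.9 41.6 R -35.8 -13.1
top -80 L 2.0 37.9 R -34.1 -7.9
top -60 L 1.0 35.2 R -31.2 -18.3
top -40 L 3.6 31.8 R -28.5 -20.3
top -20 L 26.1 29.8 R -26.2 -23.0
top 0 L 3.5 28.8 R -25.4 -21.1
top 20 L 25.8 29.5 R -25.5 -22.9
scene -120 L 36.1 38.5 R -44.7 -43.2
scene -100 L 32.5 35.9 R -41.2 -38.7
scene -80 L 31.6 34.2 R -39.2 -36.7
scene -60 L 28.2 31.0 R -37.0 -32.5
scene -40 L 24.7 27.8 R -34.7 -30.3
scene 0 L 21.2 23.3 R -29.0 -26.7
scene 20 L 22.2 23.7 R -29.3 -26.9
```

Request:
step_arm(
  series=[
    [29.5, -25.5, 0, 0, 0, -0.085, 0],
    [29.5, -25.5, 0, 0, 0, -0.085, 0],
    [29.5, -25.5, 0, 0, 0, -0.085, 0],
    [29.5, -25.5, 0, 0, 0, -0.085, 0],
    [29.5, -25.5, 0, 0, 0, 0, 0],
    [29.5, -25.5, 0, 0, 0, 0, 0],
    [29.5, -25.5, 0, 0, 0, 0, 0],
    [29.5, -25.5, 0, 0, 0, 0, 0],
    [29.5, -25.5, 0, 0, 0, 0, 0],
    [29.5, -25.5, 0, 0, 0, 0, 0],
    [29.5, -25.5, 0, 0, 0, 0, 0],
    [29.5, -25.5, 0, 0, 0, 0, 0],
    [29.5, -25.5, 0, 0, 0, 0, 0],
    [29.5, -25.5, 0, 0, 0, 0, 0],
    [0, 0, 0, 0, 0, 0, 0],
    [0, 0, 0, 0, 0, 0, 0],
  ],
  force=40,
)

```text
clock: 1.7
tool_pos: [0.5917, 0.2409, 0.2381]
eef_rot: [0.311, 0.95, -0.0, -0.0]
contact_force: [-0.6, 0.8, -0.2]
opening: 1.002
finger_force: 0.0
```

Request:
step_arm(
  series=[
    [0, 0, -30, 0, 0, 0, 0],
    [0, 0, -30, 0, 0, 0, 0],
    [0, 0, -30, 0, 0, 0, 0],
    [0, 0, -30, 0, 0, 0, 0],
    [0, 0, -30, 0, 0, 0, 0],
    [0, 0, -20, 0, 0, 0, 0],
    [0, 0, -20, 0, 0, 0, 0],
    [0, 0, -15, 0, 0, 0, 0],
    [0, 0, -13, 0, 0, 0, 0],
    [0, 0, 0, 0, 0, 0, 0],
    [0, 0, 0, 0, 0, 0, 0],
  ],
)

```text
clock: 2.8
tool_pos: [0.5916, 0.2424, 0.0211]
eef_rot: [0.31, 0.951, 0.0, 0.0]
contact_force: [-0.3, 0.2, -0.3]
opening: 1.001
finger_force: 0.0
```

Run:
```python
from h import *
s=r.get_state();print(s["tool_pos"],s["contact_force"])
im,_,_=cloud("top");im2,_,_=cloud("scene")
a=cv2.resize(im[150:270,140:280],(400,343));b=cv2.resize(im2[170:300,350:490],(400,371));o=np.zeros((371,800,3),np.uint8);o[:343,:400]=a;o[:,400:]=b
cv2.imwrite("pics/c2.png",o)
```

```text
[0.5916337  0.24243375 0.02107486] [-0.28017278  0.24333903 -0.28403155]
```

View pics/c2.png

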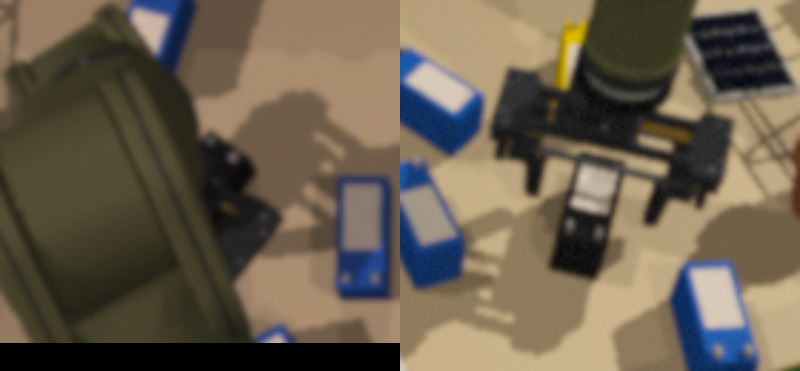

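The scene crop shows the fingers on both sides of the battery, with the left finger at (532,180), the right at (655,205), and the terminals forward at (585,228). I close the gripper, then lift.

Request:
step_arm(
  series=[
    [0, 0, 0, 0, 0, 0, 0.2],
    [0, 0, 0, 0, 0, 0, 0.3],
    [0, 0, 0, 0, 0, 0, 0.4],
    [0, 0, 0, 0, 0, 0, 0.45],
    [0, 0, 0, 0, 0, 0, 0.5],
    [0, 0, 0, 0, 0, 0, 0.6],
    [0, 0, 0, 0, 0, 0, 0.8],
    [0, 0, 0, 0, 0, 0, 1],
    [0, 0, 0, 0, 0, 0, 1],
    [0, 0, 0, 0, 0, 0, 1],
    [0, 0, 0, 0, 0, 0, 1],
  ],
  force=40,
)

```text
clock: 4.0
tool_pos: [0.5916, 0.242, 0.0208]
eef_rot: [0.31, 0.951, 0.0, 0.0]
contact_force: [0.7, 0.5, -0.7]
opening: 0.483
finger_force: 40.0
```

Request:
step_arm(
  series=[
    [0, 0, 10, 0, 0, 0, 1],
    [0, 0, 20, 0, 0, 0, 1],
    [0, 0, 25, 0, 0, 0, 1],
    [0, 0, 25, 0, 0, 0, 1],
    [0, 0, 20, 0, 0, 0, 1],
    [-5, -15, 0, 0, 0, 0.02, 1],
    [-5, -24, 0, 0, 0, 0.028, 1],
    [-5, -24, 0, 0, 0, 0.028, 1],
    [-5, -24, 0, 0, 0, 0.028, 1],
    [-5, -24, 0, 0, 0, 0.028, 1],
    [-5, -24, 0, 0, 0, 0.028, 1],
    [-5, -24, 0, 0, 0, 0.028, 1],
    [-5, -24, 0, 0, 0, 0.028, 1],
    [-5, -24, 0, 0, 0, 0.028, 1],
    [-5, -24, 0, 0, 0, 0.028, 1],
    [-5, -24, 0, 0, 0, 0.028, 1],
    [-5, -24, 0, 0, 0, 0.028, 1],
    [-5, -24, 0, 0, 0, 0.028, 1],
    [-5, -24, 0, 0, 0, 0.028, 1],
    [-5, -24, 0, 0, 0, 0.028, 1],
  ],
)

```text
clock: 6.0
tool_pos: [0.516, -0.1102, 0.1211]
eef_rot: [0.108, 0.994, -0.0, -0.0]
contact_force: [-0.1, -0.3, -2.3]
opening: 0.484
finger_force: 40.0
```

Request:
step_arm(
  series=[
    [-12, -11, 0, 0, 0, 0, 1],
    [-12, -10, 0, 0, 0, 0, 1],
    [0, 0, -20, 0, 0, 0, 1],
    [0, 0, -15, 0, 0, 0, 1],
    [0, 0, 0, 0, 0, 0, 1],
    [0, 0, 0, 0, 0, 0, 1],
    [0, 0, 0, 0, 0, 0, 1],
  ],
)

```text
clock: 6.7
tool_pos: [0.4929, -0.1296, 0.0865]
eef_rot: [0.108, 0.994, 0.0, 0.0]
contact_force: [0.1, 0.7, -2.3]
opening: 0.486
finger_force: 40.0
```

Run:
```python
from h import *
s=r.get_state();print(s["tool_pos"],s["eef_rot"],s["contact_force"])
im,_,W=cloud("top");im2,_,W2=cloud("scene");np.savez("m.npz",W=W,W2=W2,im=im,im2=im2)
a=cv2.resize(im[150:300,320:440],(400,500));b=cv2.resize(im2[210:350,210:322],(400,500))
cv2.imwrite("pics/c3.png",np.hstack([a,b]))
```

```text
[ 0.49287768 -0.12955113  0.08647296] [1.08371133e-01 9.94110378e-01 1.53979995e-04 4.79764080e-04] [ 0.11095347  0.68579324 -2.32825352]
```

View pics/c3.png

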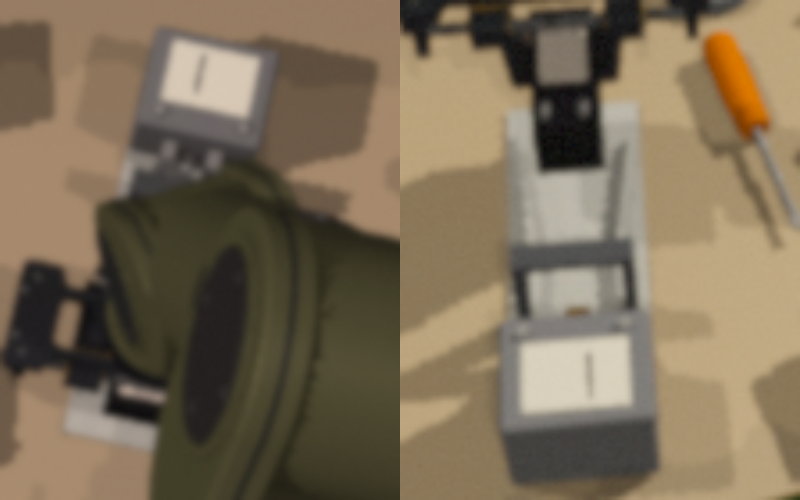

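The battery is held level over the open end, nose towards the bridge (scene crop nose at (570,165), bridge at (575,253)). I measure its lateral offset from the rails within the same view.

Run:
```python
from h import *
W=np.load("m.npz")["W2"].reshape(-1,3)*1000
t=np.radians(-12.5);a=np.array([np.cos(t),np.sin(t)]);b=np.array([-a[1],a[0]])
s=(W[:,:2]-[600,-155])@a;l=(W[:,:2]-[600,-155])@b
k=(s>-140)&(s<-30)&(abs(l)<40)&(W[:,2]>112)&(W[:,2]<121)
print(k.sum(),np.percentile(s[k],[0,5,50,98,100]))
for lo in range(-110,-40,10):
    q=k&(s>lo)&(s<lo+10)
    if q.sum()>5: print(lo,q.sum(),l[q].min().round(1),l[q].max().round(1),((l[q].min()+l[q].max())/2).round(1),np.median(W[q,2]).round(1))
# bridge top in the same view
q=(s>8)&(s<36)&(abs(l)<50)&(W[:,2]>74)&(W[:,2]<82)&(W[:,2]>0);print("bridge l",l[q].min(),l[q].max(),"s",s[q].min(),s[q].max())
p=np.array([492.9,-129.6])-[600,-155];print("tcp s,l",p@a,p@b)
```

```text
570 [-139.98405858 -134.67304997  -88.35980833  -45.34561851  -42.60038223]
-110 89 -39.4 34.1 -2.6 117.0
-100 68 -37.3 31.7 -2.8 117.0
-90 62 -19.9 17.8 -1.0 117.6
-80 68 -20.3 17.7 -1.3 117.0
-70 57 -20.6 19.3 -0.7 116.5
-60 61 -20.7 18.9 -0.9 117.1
-50 54 -20.8 18.5 -1.2 115.8
bridge l -38.95519137932857 34.68652620877861 s 13.476999360180157 33.729999670327835
tcp s,l -110.05886855657269 1.6172359280754898
```

Request:
step_arm(
  series=[
    [-0.4, -1.7, -10, 0, 0, 0, 1],
    [0, 0, -15, 0, 0, 0, 1],
    [0, 0, -15, 0, 0, 0, 1],
    [0, 0, -10, 0, 0, 0, 1],
    [0, 0, -5, 0, 0, 0, 1],
    [0, 0, -3, 0, 0, 0, 1],
    [0, 0, -2, 0, 0, 0, 1],
    [0, 0, -1, 0, 0, 0, 1],
    [0, 0, 0, 0, 0, 0, 1],
    [0, 0, 0, 0, 0, 0, 1],
  ],
)

```text
clock: 7.8
tool_pos: [0.4924, -0.1318, 0.025]
eef_rot: [0.109, 0.994, 0.0, 0.0]
contact_force: [-0.1, -0.9, -3.0]
opening: 0.488
finger_force: 40.0
```

Request:
step_arm(
  series=[
    [0, 0, -0.5, 0, 0, 0, 1],
    [0, 0, -0.4, 0, 0, 0, 1],
    [0, 0, 0, 0, 0, 0, 1],
  ],
)

```text
clock: 8.1
tool_pos: [0.4924, -0.1318, 0.0247]
eef_rot: [0.109, 0.994, -0.0, 0.0]
contact_force: [-1.7, 0.6, 4.8]
opening: 0.486
finger_force: 40.0
```

Request:
step_arm(
  series=[
    [3.9, -0.9, 0.3, 0, 0, 0, 1],
    [4.9, -1.1, 0, 0, 0, 0, 1],
    [4.9, -1.1, 0, 0, 0, 0, 1],
    [4.9, -1.1, 0, 0, 0, 0, 1],
    [4.9, -1.1, 0, 0, 0, 0, 1],
    [4.9, -1.1, 0, 0, 0, 0, 1],
    [4.9, -1.1, 0, 0, 0, 0, 1],
    [0, 0, 0, 0, 0, 0, 1],
  ],
)

```text
clock: 8.9
tool_pos: [0.5242, -0.1394, 0.0247]
eef_rot: [0.109, 0.994, -0.0, -0.001]
contact_force: [-3.3, 0.3, 6.5]
opening: 0.483
finger_force: 40.0
```

Request:
step_arm(
  series=[
    [2.9, -0.7, 0.3, 0, 0, 0, 1],
    [3.9, -0.9, 0, 0, 0, 0, 1],
    [3.9, -0.9, 0, 0, 0, 0, 1],
    [3.9, -0.9, 0, 0, 0, 0, 1],
    [3.9, -0.9, 0, 0, 0, 0, 1],
    [0, 0, 0, 0, 0, 0, 1],
  ],
)

```text
clock: 9.5
tool_pos: [0.5441, -0.1437, 0.0247]
eef_rot: [0.109, 0.994, -0.0, -0.0]
contact_force: [-3.3, 0.4, 4.2]
opening: 0.483
finger_force: 40.0
```

Request:
step_arm(
  series=[
    [3.9, -0.9, 0, 0, 0, 0, 1],
    [3.9, -0.9, 0, 0, 0, 0, 1],
    [3.9, -0.9, 0, 0, 0, 0, 1],
    [3.9, -0.9, 0, 0, 0, 0, 1],
    [3.9, -0.9, 0, 0, 0, 0, 1],
    [0, 0, 0, 0, 0, 0, 1],
  ],
)

```text
clock: 10.1
tool_pos: [0.5633, -0.1481, 0.0247]
eef_rot: [0.109, 0.994, -0.0, -0.0]
contact_force: [-3.1, 0.4, 5.3]
opening: 0.481
finger_force: 40.0
```

Run:
```python
from h import *
im2,_,W2=cloud("scene");cv2.imwrite("pics/c4.png",cv2.resize(im2[210:350,200:330],(557,600),interpolation=cv2.INTER_CUBIC))
s=r.get_state();print(s["tool_pos"],s["eef_rot"],s["contact_force"],s["moment"])
```

```text
[ 0.56330645 -0.14811303  0.02470316] [ 1.08799267e-01  9.94063703e-01 -7.22046996e-05 -2.61731641e-04] [-3.6194081   1.64552302  5.7136072 ] [0.13329573 0.72746201 0.01343339]
```

View pics/c4.png

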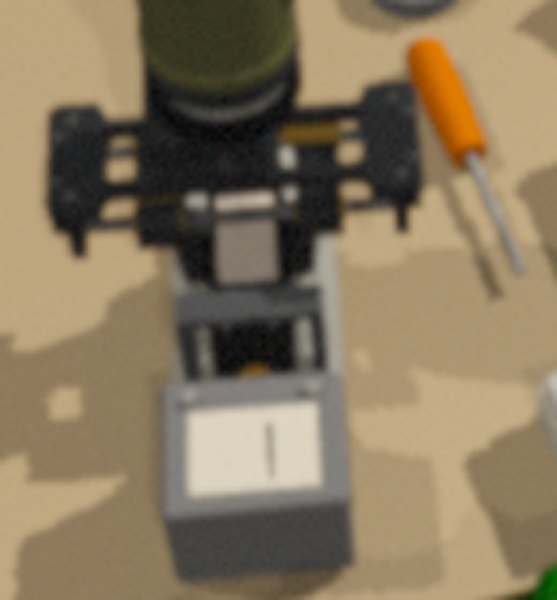

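The battery nose has passed under the bridge, centred between the rails, and the brass plunger is just ahead at (255,370). About 22 mm remain, so I go on slowly and watch the force.

Request:
step_arm(
  series=[
    [2, -0.4, 0, 0, 0, 0, 1],
    [2, -0.4, 0, 0, 0, 0, 1],
    [2, -0.5, 0, 0, 0, 0, 1],
    [2, -0.4, 0, 0, 0, 0, 1],
    [2, -0.4, 0, 0, 0, 0, 1],
    [0, 0, 0, 0, 0, 0, 1],
  ],
)

```text
clock: 10.75
tool_pos: [0.5715, -0.1499, 0.0247]
eef_rot: [0.109, 0.994, -0.0, -0.002]
contact_force: [-7.6, 1.9, 9.1]
opening: 0.484
finger_force: 40.0
```

Request:
step_arm(
  series=[
    [1.5, -0.3, 0.3, 0, 0, 0, 1],
    [1.5, -0.3, 0, 0, 0, 0, 1],
    [1.5, -0.4, 0, 0, 0, 0, 1],
    [1.5, -0.3, 0, 0, 0, 0, 1],
    [0, 0, 0, 0, 0, 0, 1],
  ],
)

```text
clock: 11.25
tool_pos: [0.5749, -0.1507, 0.0247]
eef_rot: [0.109, 0.994, -0.0, -0.005]
contact_force: [-11.6, 3.5, 12.1]
opening: 0.488
finger_force: 40.0
```

The tool is leaning about 0.01 rad, nose down, under the push. I counter-rotate to take that load off the floor.

Request:
step_arm(
  series=[
    [0, 0, 0.2, -0.001, -0.005, 0, 1],
    [0, 0, 0.2, -0.001, -0.005, 0, 1],
    [1, -0.2, 0, 0, 0, 0, 1],
    [1, -0.2, 0, 0, 0, 0, 1],
    [0, 0, 0, 0, 0, 0, 1],
  ],
)

```text
clock: 11.75
tool_pos: [0.5762, -0.151, 0.0247]
eef_rot: [0.108, 0.994, -0.001, -0.0]
contact_force: [-13.1, 2.0, 10.6]
opening: 0.485
finger_force: 40.0
```

Request:
step_arm(
  series=[
    [0, 0, 0.5, 0, 0, 0, 1],
    [0, 0, 0.5, 0, 0, 0, 1],
    [0, 0, 0, 0, 0, 0, 1],
  ],
)

```text
clock: 12.05
tool_pos: [0.5781, -0.1514, 0.0247]
eef_rot: [0.109, 0.994, -0.0, 0.002]
contact_force: [-5.7, 2.1, -1.5]
opening: 0.49
finger_force: 40.0
```

Run:
```python
from h import *
s=r.get_state();print(s["tool_pos"],s["eef_rot"],s["contact_force"],s["moment"])
im2,_,W2=cloud("scene");cv2.imwrite("pics/c5.png",cv2.resize(im2[250:310,230:300],(700,600),interpolation=cv2.INTER_CUBIC))
```

```text
[ 0.57810209 -0.1513852   0.02474343] [ 1.08669427e-01  9.94076673e-01 -4.79034068e-04  1.51466396e-03] [-5.71356484  2.14174491 -1.50079307] [0.37003484 1.30108024 0.03289278]
```

View pics/c5.png

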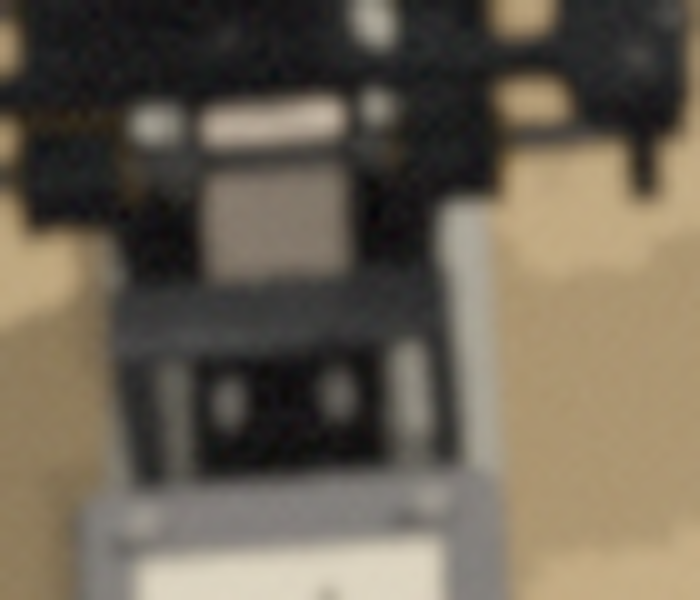

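The tabs at (230,400) and (340,395) are past the bridge, and the force of about 6 N matches the plunger pressed in 7–8 mm. I keep going in small steps.

Request:
step_arm(
  series=[
    [1.5, -0.3, 0.1, 0, 0, 0, 1],
    [1.5, -0.3, 0.1, 0, -0.002, 0, 1],
    [1.5, -0.4, 0.1, 0, 0, 0, 1],
    [1, -0.2, 0.1, 0, -0.002, 0, 1],
    [0, 0, 0, 0, 0, 0, 1],
  ],
)

```text
clock: 12.6
tool_pos: [0.5821, -0.1523, 0.0248]
eef_rot: [0.109, 0.994, -0.0, 0.002]
contact_force: [-7.1, 2.7, -1.1]
opening: 0.482
finger_force: 40.0
```

Request:
step_arm(
  series=[
    [1, -0.2, 0.1, 0, 0, 0, 1],
    [1, -0.2, 0.1, 0, -0.002, 0, 1],
    [1, -0.2, 0, 0, 0, 0, 1],
    [0, 0, 0, 0, 0, 0, 1],
  ],
)

```text
clock: 13.0
tool_pos: [0.5839, -0.1527, 0.0248]
eef_rot: [0.109, 0.994, -0.0, 0.002]
contact_force: [-9.8, 2.9, -0.4]
opening: 0.483
finger_force: 40.0
```

Request:
step_arm(
  series=[
    [1, -0.2, 0.1, 0, -0.002, 0, 1],
    [1, -0.2, 0.1, 0, 0, 0, 1],
    [0, 0, 0, 0, 0, 0, 1],
  ],
)

```text
clock: 13.3
tool_pos: [0.5854, -0.1531, 0.0247]
eef_rot: [0.109, 0.994, -0.0, 0.002]
contact_force: [-10.6, 3.2, -1.3]
opening: 0.481
finger_force: 40.0
```

Request:
step_arm(
  series=[
    [1, -0.2, 0.1, 0, -0.002, 0, 1],
    [1, -0.2, 0, 0, 0, 0, 1],
    [0, 0, 0, 0, 0, 0, 1],
  ],
)

```text
clock: 13.6
tool_pos: [0.586, -0.1532, 0.0248]
eef_rot: [0.109, 0.994, -0.0, 0.002]
contact_force: [-12.9, 2.9, 2.5]
opening: 0.487
finger_force: 40.0
```

Request:
step_arm(
  series=[
    [1, -0.2, 0.1, 0, -0.001, 0, 1],
    [1, -0.2, 0.1, 0, -0.001, 0, 1],
    [0, 0, 0, 0, 0, 0, 1],
    [0, 0, 0, 0, 0, 0, 1],
  ],
)

```text
clock: 14.0
tool_pos: [0.586, -0.1532, 0.0247]
eef_rot: [0.108, 0.994, -0.0, 0.001]
contact_force: [-16.7, 4.6, 5.0]
opening: 0.485
finger_force: 40.0
```

Travel is 95.9 mm against 95.5 mm predicted. The force now rises with no motion, so the nose is on the stops. I add a little more push, then check.

Request:
step_arm(
  series=[
    [1, -0.2, 0.2, 0, -0.001, 0, 1],
    [1, -0.2, 0.2, 0, -0.001, 0, 1],
    [0, 0, 0, 0, 0, 0, 1],
    [0, 0, 0, 0, 0, 0, 1],
    [0, 0, 0, 0, 0, 0, 1],
    [0, 0, 0, 0, 0, 0, 1],
    [0, 0, 0, 0, 0, 0, 1],
    [0, 0, 0, 0, 0, 0, 1],
  ],
)

```text
clock: 14.8
tool_pos: [0.586, -0.1532, 0.0247]
eef_rot: [0.108, 0.994, -0.0, -0.0]
contact_force: [-18.3, 4.7, 6.2]
opening: 0.485
finger_force: 40.0
```

Run:
```python
from h import *
im2,_,W=cloud("scene");cv2.imwrite("pics/c6.png",cv2.resize(im2[230:320,220:310],(600,600),interpolation=cv2.INTER_CUBIC))
s=r.get_state();print(s["tool_pos"],s["eef_rot"],s["contact_force"],s["moment"],s["clock"])
```

```text
[ 0.58603361 -0.15318044  0.02474101] [ 1.08396742e-01  9.94107692e-01 -5.72479262e-07 -2.06233456e-04] [-20.58481768   5.8481231    5.88350498] [ 1.1216532   4.01275144 -0.11499413] 14.85
```

View pics/c6.png

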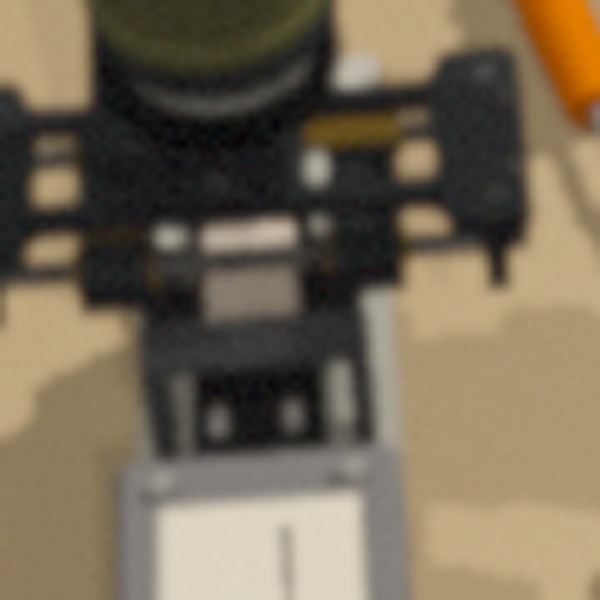

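The tabs at (215,420) and (290,415) sit well past the bridge. The pose is steady at about 20 N of push, roughly twice the spring force. I hand it in.

```bash
python3 -c "
from plant import r
print(r.finish_job())"
```

```text
the job is handed in; nothing more can be done
None
```

I handed the job in at about 15 s, with the gripper still holding the battery in the dock, terminal end to the tester, at about 20 N; the force rise with no further motion shows it is home against the hard stops, and no verdict came back.

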